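# Ease the tape roll off the bent spindle

## Task

The spindle of the tape holder has been knocked crooked. Gently ease the roll of tape along it and off its open end, following the bend by feel without forcing it, then gently set the roll on its edge in the white roll rack and let go of it. Leave the green-capped vial and the dental mirror where they are.

Things in the scene. Friction and masses are not known exactly. Their poses are not given: they have to be found in the camera images.
- holder: Grey tape holder, fixed: base plate 84 x 84 x 12 mm, post 24 (x) x 30 (y) mm, 134 mm high. Origin: on the worktop under the post; z up. An 18 mm steel spindle leaves the post along -x, axis 120 mm above the worktop, from a 32 mm black flange that ends at x = -19 mm; its far end is open, about x = -121 mm. The roll is clear of it with its centre beyond x = -133 mm.
- kink (a point): Point on the spindle's axis (holder x = -58, z = 120 mm). Up to here it is straight along the holder's -x; the last 64 mm beyond are straight too, but bent 13 degrees off -x in a direction (up, down, left, right, anything between) that differs each time and is not reported: the open end is 12 mm off line. Rigid. Over 12 N between roll and holder as it slides counts as forcing.
- roll: Roll of cream tape on a blue core, hanging loose on the straight part of the spindle: outer diameter 56 mm, 16 mm wide, bore 23 mm (2.5 mm play all round), 40 to 85 g. Origin: its centre; its x axis is the axis of the bore. Can be taken from above by its rim, across the diameter at mid-height.
- rack: White roll rack, fixed: base 50 (x) x 104 (y) x 6 mm; two walls across x, 40 mm long (y), 28 mm high, inner faces at x = +-12 mm; between them two black bars at y = +-18 mm that carry the roll on its edge. Origin: on the worktop under the middle; z up. A roll in place has its bore along the rack's x axis, its centre over the origin, 36 mm up.
- vial_green: Loose small bottle with a green cap, 25 mm diameter, 52 mm high, standing; a bystander. Origin: centre of its underside.
- dental_mirror: Loose steel dental mirror lying flat, 147 x 22 x 7 mm; a bystander. Origin: centre of its underside.
Mind the look-alikes: they are no part of the job. What is shaped like the holder but turquoise is not meant.

How it is judged:
On the way:
1. the roll has been drawn off the open end of the spindle and is held clear in front of it (x of roll in the frame of holder below -0.13 m and height (world z) of roll above 0.06 m), for 0.1 s.
At the end, for the whole second after the job is handed in: The roll stands on its edge between the walls of the rack, released and at rest: its centre within 8 mm of the rack's middle and 30 to 42 mm above the worktop, its bore within 0.35 rad of the rack's x axis (horizontal distance between roll and rack below 0.008 m and z of roll in the frame of rack between 0.03 and 0.042 m and angle between the x axis of roll and the x axis of rack, either way round below 0.35 rad and linear speed of roll below 0.02 m/s and not (contact force between roll and the fingers above 0.05 N)); the robot touches nothing.
It fails at once if the roll, on its way along the spindle, is pressed against the holder with more than 12 N (contact force between roll and holder above 12 N and x of roll in the frame of holder below -0.055 m).
It fails at once if the roll is dropped or pressed into the rack with more than 20 N (contact force between roll and rack above 20 N).
It fails at once if the roll falls to the worktop (height (world z) of roll below 0.0295 m).
It fails at once if the green-capped vial or the dental mirror is moved more than 20 mm (distance of any of vial_green, dental_mirror from where it was at the start of the episode above 0.02 m).
It also fails if it takes over 70 s, if anything falls off the work surface, if the arm or the gripper's body presses on something with over 40 N, if the wrist force passes 120 N, or if a joint passes its speed limit or range.

## Robot

A 6-joint arm with a two-finger parallel gripper is mounted at the origin on a cart in front of the work surface, level with it; the furniture and walls round the work are solid. World frame = base frame: x ahead of the robot, y to its left, z up, the work surface at z = 0. Lengths are in m, angles in rad, forces in N, time in s.
With the tool pointing down it reaches from about 0.3 to 0.875 m from the base axis. Payload 6.4 kg.
Tool frame: the origin (TCP) lies at the very end of the fingers, on their centre line; the grasp point (between the pads) lies 19 mm behind it; z points along the fingers, y is the line along which they close (so a half turn about z gives the same grasp; the last joint's range is limited). The gripper opens to 85 mm and grips with 20 to 120 N. Pads are 22 mm wide; open, the fingers measure 114 mm over their backs; the gripper's body (76 mm by 85 mm) begins 54 mm behind the grasp point. The pads swing forward as they close: fully open they stand 13 mm farther back than shut.
Start: joints at [0.92, 0.181, 1.607, -0, 1.354, -0.206], TCP at [0.247, 0.519, 0.231] pointing down, gripper open.
Joint ranges: [-2.99, 2.99], [-0.89, 2.07], [0.3, 2.58], [-1.14, 4.28], [0, 2.63], [-3.12, 3.12]. Speed limits (rad/s): [2.57, 2.57, 3.01, 3.14, 3.14, 3.14].

## Interface

Orientations are given as a unit quaternion [w, x, y, z].
In Python, from bench import ctrl gives the robot as it stands.
- The arm moves only by the tool jog_arm, never from a script. Its argument "series" is a list that holds one entry, the list of rows, each a list of 7 numbers: the shift along the tool's x, y, z in mm, then the turn, a rotation vector about the tool's x, y, z in rad, then the finger opening in mm, from 0 to 85.4. In form: [[[tx, ty, tz, rx, ry, rz, gripper], ...]]. A call has exactly 10 rows; each row shifts and turns the commanded pose from where the row before left it, along the tool's axes as they then stand; what a row does not reach is not made up. A row lasts 1/10 s, in which the tool goes at most 50 mm and 8.59 degrees, less where a joint would pass 70% of its speed; a pose out of reach is approached as far as the arm can. A call with a gripper value outside its range is refused whole. The fingers move at their own pace and stop on an object; the grip force is fixed at half the most. Time passes only in rows, so rows that do not move let the fingers close, or fill a call up. It gives the time, the measured TCP pose, the force, the opening and the grip force at its end, in the units of the state.
- ctrl.get_obs(): the state, without advancing time (a new reading comes with each control period).
- ctrl.camera(name): name is "side" or "top"; returns a dict with "frame" (420x560x3 uint8, blue, green, red), "z_map" (420x560 float32, m along the optical axis (not along the pixel's ray), 0 where there is no reading), "fx", "fy", "cx", "cy" (pixels), "k1" (the pictures are not rectified: a ray, as slopes to the right and down, at radius r is drawn at 1 + k1 r^2 times it, then the intrinsics apply), "xyz" and "rotation" of the camera in the world. Camera axes: x right, y down, z forward; pixel columns grow to the right and rows downward; lengths in m; the calibration is good to about 2 mm. A picture is of the moment at which its call begins.
- ctrl.hand_in(): hands the job in; it is judged then, once.
The state is a dict: "time_s": time; "q": joint angles; "dq": joint speeds; "joint_efforts": joint torques, N m; "eef_pos": TCP position; "eef_rot": TCP orientation; "wrist_force": force on the tool from outside, world axes, zero at the start; "torque": the same for the moment, N m; "opening": opening from 0.0 (shut) to 1.0 (fully open); "grasp_force": force on a finger pad.
Only numpy, scipy, OpenCV 4.12 (cv2) and the standard library are available. Lean on these libraries where they do the work, as an engineer would, in place of code of your own. Each camera call takes 0.05 s, during which the arm holds its last target. There are 200 camera calls.

## Working session

There is one attempt and no reset: what is moved stays moved. The work goes in short steps, Python scripts to look and compute and a tool call to move; the robot and the scene stay as the last step left them, time stands still between calls to the robot, and variables do not carry over. Pictures are saved under pics/ and viewed, at most 10 in all, crops included, and the job is handed in when it is done.

Besides the shell and the picture viewer there is one more tool, called after "Call:" as name([rows], argument=value, ...), one row to a line, values as JSON. jog_arm: Moves the arm, as the interface text tells. Its arguments: {"type":"object","properties":{"series":{"type":"array"}},"required":["series"]}

```bash
ls; mkdir -p pics
cat > h.py <<'E'
import numpy as np, cv2
from bench import ctrl
def px2w(c,u,v,d):
    K=np.array([[c['fx'],0,c['cx']],[0,c['fy'],c['cy']],[0,0,1]])
    p=cv2.undistortPoints(np.array([[[u,v]]],float),K,np.array([c['k1'],0,0,0.]))[0,0]
    R=rot(c); return np.array(c['xyz'])+R@(np.array([p[0],p[1],1])*d)
def rot(c):
    from scipy.spatial.transform import Rotation as S
    r=np.array(c['rotation'])
    return r if r.shape==(3,3) else S.from_quat(r[[1,2,3,0]]).as_matrix()
E
python3 - <<'E'
from h import *
import pickle
for n in("side","top"):
    c=ctrl.camera(n); pickle.dump(c,open(n+'.pkl','wb')); cv2.imwrite(f'pics/{n}0.png',c['frame'])
    print(n,{k:c[k] for k in c if k not in('frame','z_map')})
print(ctrl.get_obs())
E
```

```text
pics
side {'fx': 512.8095732585423, 'fy': 512.8095732585423, 'cx': 275.1702976723448, 'cy': 203.32306183991597, 'k1': -0.03544033586350869, 'xyz': array([0.51791061, 0.88574775, 0.55165934]), 'rotation': array([ 0.01437071, -0.04736767,  0.86738591, -0.49516812])}
top {'fx': 394.5455156469162, 'fy': 394.5455156469162, 'cx': 278.0481109793049, 'cy': 214.41687793659509, 'k1': -0.11002411461964219, 'xyz': array([0.42270572, 0.15437198, 0.92629237]), 'rotation': array([-0.06119406,  0.70685804, -0.70236829,  0.05732179])}
{'time_s': 0.1, 'q': array([ 9.19701855e-01,  1.81520699e-01,  1.60787827e+00,  4.19957196e-05,
        1.35382177e+00, -2.06289731e-01]), 'dq': array([ 0.00123388, -0.00227117, -0.00290383, -0.00082094, -0.00070046,
        0.00037452]), 'joint_efforts': array([ 4.34390222e-04, -4.45874655e+01, -3.52238452e+01, -3.15138877e-04,
        4.08567095e-03, -3.90585944e-05]), 'eef_pos': array([0.24707547, 0.51866724, 0.23045829]), 'eef_rot': array([-3.57030343e-04,  2.20577811e-01,  9.75369041e-01, -7.31860368e-04]), 'wrist_force': array([0.74460373, 1.2165344 , 0.97281289]), 'torque': array([-0.01532388,  0.01296142, -0.00853816]), 'grasp_force': 0.0, 'opening': 1.002904884394459}
```

View pics/side0.png

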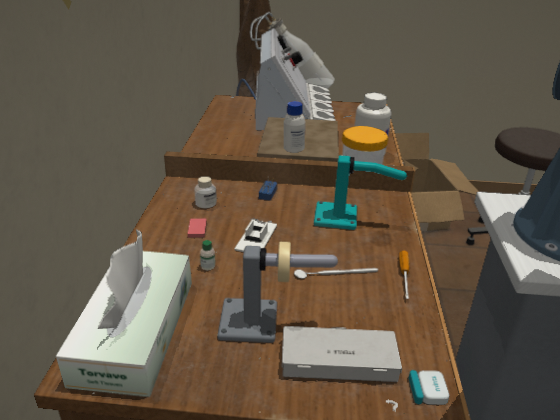

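View pics/top0.png

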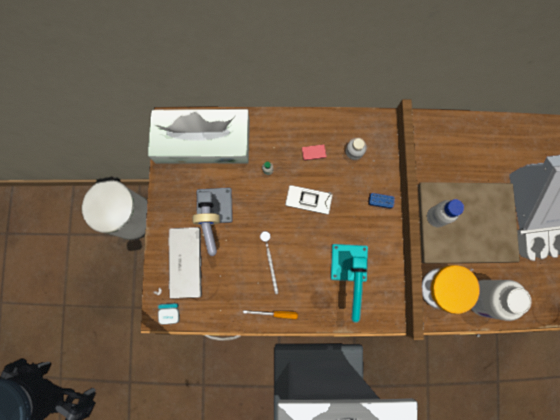

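Side view: grey holder with post top at about (252,250), roll at (284,262), spindle tip at (335,260), rack at (257,235), vial at (207,257), mirror at (300–378,272). Top view: holder (214,205), roll (206,218), tip (211,252), rack (310,199).
Candidates: the grey holder's roll at side (284,262) / top (206,218) is the one I want. The turquoise holder at side (340,200) / top (350,265) is a decoy with no roll. I'll check this choice in a crop.

Run:
```python
from h import *
import pickle
S=pickle.load(open('side.pkl','rb'));T=pickle.load(open('top.pkl','rb'))
a=S['frame'][215:345,200:350]; b=T['frame'][160:290,180:340]
a=cv2.resize(a,(400,347),interpolation=2); b=cv2.resize(b,(400,325),interpolation=2)
s=np.zeros((347,800,3),np.uint8); s[:,:400]=a; s[:325,400:]=b
cv2.imwrite('pics/crop1.png',s)
def P(c,u,v): 
    d=c['z_map'][v,u]; return np.round(px2w(c,u,v,d),4)
for n,c,l in(("S",S,[(284,246),(284,262),(300,260),(310,260),(320,260),(330,260),(335,260),(252,249),(207,243)]),("T",T,[(206,212),(205,218),(208,230),(209,240),(210,248),(211,252),(206,196),(310,199),(290,190),(331,192),(327,212),(288,205),(267,168),(265,237),(276,290),(200,190),(231,189),(231,220)])):
    for p in l: print(n,p,P(c,*p))
# world points near robot: base
```

```text
S (284, 246) [0.5524 0.311  0.1435]
S (284, 262) [0.5503 0.3327 0.1326]
S (300, 260) [0.5293 0.3153 0.1249]
S (310, 260) [0.5156 0.3129 0.1244]
S (320, 260) [0.5017 0.3074 0.1216]
S (330, 260) [0.4877 0.3047 0.1209]
S (335, 260) [0.4806 0.3017 0.1193]
S (252, 249) [0.5968 0.31   0.1336]
S (207, 243) [0.6894 0.1913 0.0528]
T (206, 212) [0.5617 0.3075 0.1304]
T (205, 218) [0.547  0.3064 0.144 ]
T (208, 230) [0.5246 0.3023 0.1285]
T (209, 240) [0.5045 0.3003 0.1248]
T (210, 248) [0.4881 0.2977 0.1244]
T (211, 252) [0.48   0.2954 0.1247]
T (206, 196) [0.5946 0.3082 0.1337]
T (310, 199) [0.616  0.0842 0.0075]
T (290, 190) [0.6372 0.1319 0.0093]
T (331, 192) [6.351e-01 3.290e-02 3.000e-04]
T (327, 212) [0.5845 0.0444 0.0096]
T (288, 205) [0.6014 0.1365 0.0061]
T (267, 168) [0.681  0.1861 0.0446]
T (265, 237) [0.5249 0.1903 0.0043]
T (276, 290) [0.4022 0.1635 0.0066]
T (200, 190) [0.6354 0.3466 0.0128]
T (231, 189) [0.6389 0.2728 0.0095]
T (231, 220) [0.5638 0.2705 0.011 ]
```

View pics/crop1.png

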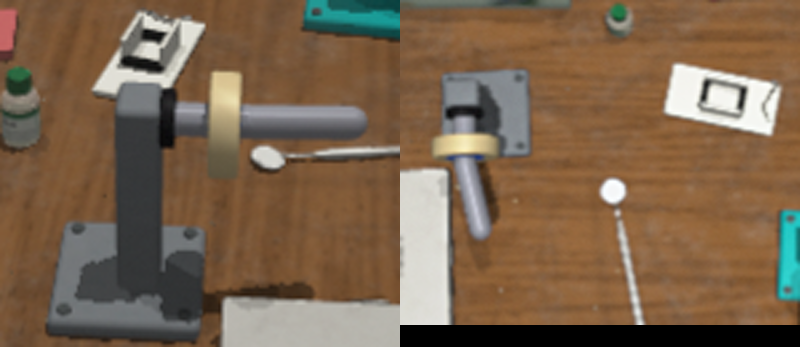

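The crop shows the roll on the grey holder: roll at crop (225,125), top view (466,146). The spindle bends sideways, to the right in the top view, and is roughly level. Next I'll fit the geometry from both depth maps.

```bash
cat >> h.py <<'E'
def cloud(c):
    K=np.array([[c['fx'],0,c['cx']],[0,c['fy'],c['cy']],[0,0,1]])
    v,u=np.mgrid[:420,:560]; z=c['z_map']; m=z>0
    p=cv2.undistortPoints(np.stack([u[m],v[m]],-1).astype(float)[:,None],K,np.array([c['k1'],0,0,0.]))[:,0]
    return (np.c_[p,np.ones(len(p))]*z[m][:,None])@rot(c).T+np.array(c['xyz']), c['frame'][m].astype(int)
def box(P,lo,hi): return ((P>lo)&(P<hi)).all(1)
def fitline(Q,x0,x1,r=.009):
    # cylinder of radius r: axis through (x, y0+a(x-xm), z0+b(x-xm))
    from scipy.optimize import least_squares
    q=Q[(Q[:,0]>x0)&(Q[:,0]<x1)]; xm=(x0+x1)/2
    def f(s):
        d=np.array([1,s[1],s[3]]);d/=np.linalg.norm(d)
        w=q-[xm,s[0],s[2]]; return np.linalg.norm(np.cross(w,d),axis=1)-r
    s=least_squares(f,[q[:,1].mean(),0,q[:,2].max()-r,0],loss='soft_l1',f_scale=.001)
    return xm,np.round(s.x,4),len(q),np.round(np.abs(s.fun).mean(),4)
E
python3 - <<'E'
from h import *
import pickle
for n in('side','top'):
    c=pickle.load(open(n+'.pkl','rb')); P,C=cloud(c)
    print(n,'table z',np.median(P[box(P,[.42,.05,-.02],[.5,.15,.02]),2]))
    m=box(P,[.54,.25,.004],[.66,.37,.02])&(C.max(1)-C.min(1)<25)
    print(' base',cv2.minAreaRect((P[m][:,:2]*1000).astype(np.float32)), np.median(P[m][:,2]))
    m=box(P,[.57,.28,.127],[.63,.34,.14])&(C.max(1)<110)
    print(' post top',cv2.minAreaRect((P[m][:,:2]*1000).astype(np.float32)),np.median(P[m][:,2]))
    m=box(P,[.46,.26,.08],[.58,.34,.16]); Q=P[m]; k=C[m]
    tape=(k[:,2]-k[:,0]>30); R=Q[tape]
    print(' tape min/max',R.min(0),R.max(0),R.mean(0),len(R))
    G=Q[~tape]
    for a,b in((.484,.528),(.553,.575)):
        try: print(' cyl',fitline(G,a,b))
        except Exception as e: print(e)
    print(' tip x',np.percentile(G[:,0],[0,1]))
    m=box(P,[.56,.02,.003],[.67,.15,.012])&(C.min(1)>130)
    print(' rackbase',cv2.minAreaRect((P[m][:,:2]*1000).astype(np.float32)))
    m=box(P,[.56,.02,.02],[.67,.15,.04])&(C.min(1)>100)
    print(' rackwalls',cv2.minAreaRect((P[m][:,:2]*1000).astype(np.float32)),P[m][:,2].max(), m.sum())
    m=box(P,[.37,.13,.1],[.9,.4,.3]);print(' tall',P[m].min(0),P[m].max(0))
    m=box(P,[.36,.2,.004],[.55,.44,.1])
    print(' obstacles near',P[m].min(0),P[m].max(0))
    m=box(P,[.4,.34,.01],[.6,.44,.09]);print(' box',P[m].min(0),P[m].max(0))
E
```

```text
side table z -0.0004229052139798073
 base ((602.2166137695312, 315.10711669921875), (84.3046646118164, 84.93354034423828), 2.8760759830474854) 0.011512074946548934
 post top ((592.151123046875, 318.3592224121094), (31.53203773498535, 24.05853843688965), 5.935470104217529) 0.13159168309025587
 tape min/max [0.47727301 0.29566882 0.09707533] [0.57943194 0.33999879 0.14636736] [0.54901279 0.32713139 0.13009075] 481
 cyl (0.506, array([ 0.3084, -0.1465,  0.1193, -0.1089]), 384, np.float64(0.0027))
 cyl (0.5640000000000001, array([ 0.3136, -0.2636,  0.1191,  0.1685]), 145, np.float64(0.0019))
 tip x [0.47759374 0.47927191]
 rackbase ((618.5736694335938, 88.81671905517578), (104.00373077392578, 50.50924301147461), 78.12468719482422)
 rackwalls ((618.4821166992188, 89.43535614013672), (38.9488525390625, 31.880207061767578), 79.59516143798828) 0.029410002483063358 82
 tall [0.47727301 0.13004389 0.10001304] [0.86392176 0.39998839 0.29999912]
 obstacles near [0.36004704 0.20003665 0.00406232] [0.54584302 0.43903606 0.0996772 ]
 box [0.40000794 0.3400006  0.01002064] [0.59971243 0.41531334 0.0
[... 406 characters left out ...]
449 0.13741068] 232
 cyl (0.506, array([0.3013, 0.2652, 0.1167, 0.1111]), 203, np.float64(0.0007))
 cyl (0.5640000000000001, array([0.3058, 0.9403, 0.1198, 0.0893]), 73, np.float64(0.0018))
 tip x [0.47421265 0.47605182]
 rackbase ((616.13720703125, 86.37335205078125), (103.7525405883789, 51.03547286987305), 77.97183990478516)
 rackwalls ((615.8970947265625, 86.84461975097656), (38.56204605102539, 31.961997985839844), 77.92634582519531) 0.03168668641532424 73
 tall [0.47421265 0.13005065 0.1000162 ] [0.86179669 0.39996206 0.29998663]
 obstacles near [0.36002926 0.20690035 0.00403229] [0.54771381 0.43821285 0.09873737]
 box [0.40003223 0.34005042 0.01031177] [0.59902472 0.41184632 0.03344898]
```

Run:
```python
from h import *
import pickle
from scipy.optimize import least_squares
for n in('side','top'):
    c=pickle.load(open(n+'.pkl','rb')); P,C=cloud(c)
    # post +y face (side) yaw, top-plate edges
    m=box(P,[.57,.27,.03],[.62,.345,.12])
    Q=P[m]
    if n=='side':
        f=Q[(Q[:,1]>.32)&(Q[:,0]<.603)&(Q[:,0]>.582)&(C[m].max(1)<110)]; s=least_squares(lambda t:f[:,1]-t[0]-t[1]*(f[:,0]-.59),[.33,0],loss='soft_l1',f_scale=.001)
        print('post +y face y, slope',s.x,len(f),np.abs(s.fun).mean())
        for z0 in(.04,.06,.08,.1): 
            g=Q[(abs(Q[:,2]-z0)<.006)]; print('  xrange',g[:,0].min(),g[:,0].max())
    # straight + bent spindle, constrained
    m=box(P,[.482,.27,.1],[.578,.34,.135])&((P[:,0]<.533)|(P[:,0]>.562)); k=C[m]; Q=P[m]
    g=(k.max(1)-k.min(1)<45); Q=Q[g]; Q=Q[np.r_[True,np.linalg.norm(np.diff(Q,axis=0),axis=1)<9]] 
    def axis(t):
        th,ph=t[0],t[1]; u=np.array([-np.cos(th),-np.sin(th),0]); l=np.array([np.sin(th),-np.cos(th),0])
        d=np.cos(.2269)*u+np.sin(.2269)*(np.cos(ph)*l+np.sin(ph)*np.array([0,0,1.]))
        return u,d
    def f(t,free=False):
        u,d=axis(t); k0=np.array([t[4],t[2],t[3]])
        w=Q-k0; a=w@u
        dist=np.where(a<0,np.linalg.norm(np.cross(w,u),axis=1),np.linalg.norm(np.cross(w,d),axis=1))-.009
        return dist
    best=min((least_squares(f,[.06,p,.305,.12,.53],loss='soft_l1',f_scale=.0007,bounds=([-.05,-7,.28,.11,.522],[.2,7,.33,.13,.545])) for p in(-1.5,-.7,0,.7,3)),key=lambda s:s.cost)
    print(n,'th,ph,kink y,z,x',np.round(best.x,4),len(Q),np.abs(best.fun).mean(),'dir',axis(best.x)[1], 'frac',np.mean(abs(best.fun)<.002))
    m=box(P,[.53,.26,.08],[.565,.345,.16]); k=C[m]; R=P[m][(k[:,2]-k[:,0]>40)]
    top=R[R[:,2]>.141] if n=='top' else R[R[:,2]>.135]
    print('  roll: x pct',np.percentile(top[:,0],[2,50,98]),'y',np.percentile(R[:,1],[1,99]),'z',np.percentile(R[:,2],[1,99.5]))
    def fr(t):
        ax=np.array([np.cos(t[3]),np.sin(t[3]),0]);w=R-t[:3];a=w@ax;rad=np.linalg.norm(w-a[:,None]*ax,axis=1)
        # surface distance of cylinder r=.028, half .008
        return np.maximum(rad-.028,abs(a)-.008)
    s=least_squares(fr,[.547,.308,.117,.05],loss='soft_l1',f_scale=.001); print('  roll fit',s.x,np.abs(s.fun).mean(),len(R))
```

```text
post +y face y, slope [0.32813079 0.12810956] 709 0.0009965215349146154
  xrange 0.5835678503742238 0.6062749681885207
  xrange 0.5835611547566013 0.6061609450061544
  xrange 0.583489794838949 0.6059923202349866
  xrange 0.5835069894864711 0.6076452292883007
side th,ph,kink y,z,x [ 0.0648 -0.5333  0.3109  0.1202  0.5389] 629 0.0009544399707995632 dir [-0.95976738 -0.25645132 -0.11436472] frac 0.9125596184419714
  roll: x pct [0.54363693 0.55098706 0.55884323] y [0.30068043 0.33834153] z [0.10569134 0.1461259 ]
  roll fit [0.55192531 0.31113016 0.11715921 0.10960027] 0.0007525165558347133 323
top th,ph,kink y,z,x [ 0.0459 -0.5284  0.3096  0.1208  0.5396] 321 0.001208572603509094 dir [-0.96442083 -0.23881217 -0.1134073 ] frac 0.8442367601246106
  roll: x pct [0.54072126 0.54879659 0.55539548] y [0.28296613 0.33388857] z [0.10769627 0.14803284]
  roll fit [0.54927306 0.30975614 0.11763882 0.06789247] 0.0008041865141011343 207
```

The fits agree: straight yaw ≈ 0.055 rad, bend mostly toward −y and about 30° downward, direction ≈ (−.96,−.25,−.11). The roll is at (.5505,.3104,.1174). Rack at (.617,.088), yaw −12°. Moving above the roll.

Call:
jog_arm([
  [[0,0,0,0,0,-0.126,85],[0,0,0,0,0,-0.126,85],[0,0,0,0,0,-0.126,85],[0,0,0,0,0,-0.127,85],[-36,-28,-3,0,0,0,85],[-36,-28,-3,0,0,0,85],[-36,-28,-3,0,0,0,85],[-36,-28,-3,0,0,0,85],[-36,-28,-3,0,0,0,85],[-36,-28,-3,0,0,0,85]],
])

```text
time_s: 1.1
eef_pos: [0.4742, 0.363, 0.249]
eef_rot: [-0.0, -0.03, 1.0, -0.0]
wrist_force: [-0.1, 1.3, -0.1]
opening: 0.994
grasp_force: 0.0
```

```bash
cat >> h.py <<'E'
from scipy.spatial.transform import Rotation as RR
def go(p,yaw=None,pitch_dir=None):
    "print tool-axis shift (mm) and rotvec to reach p with tool x along yaw (rad), tool down; or tool x along pitch_dir"
    o=ctrl.get_obs(); q=o['eef_rot']; R=RR.from_quat(q[[1,2,3,0]])
    print('t',round(o['time_s'],2),'pos',np.round(o['eef_pos'],4),'xaxis',np.round(R.apply([1,0,0]),3),'zaxis',np.round(R.apply([0,0,1]),3),'F',np.round(o['wrist_force'],2),'M',np.round(o['torque'],3),'op',round(o['opening'],3),'g',round(o['grasp_force'],1))
    print(' shift mm',np.round(R.inv().apply(np.array(p)-o['eef_pos'])*1000,1))
    if yaw is not None: pitch_dir=[np.cos(yaw),np.sin(yaw),0]
    if pitch_dir is not None:
        x=np.array(pitch_dir)/np.linalg.norm(pitch_dir); y=np.cross([0,0,-1],x); y/=np.linalg.norm(y); z=np.cross(x,y)
        T=RR.from_matrix(np.stack([x,y,z],1)); print(' rotvec',np.round((R.inv()*T).as_rotvec(),4))
E
python3 -c "
from h import *
go([.5505,.3104,.2],yaw=np.pi+.06)"
```

```text
t 1.1 pos [0.4742 0.363  0.249 ] xaxis [-0.998 -0.06   0.001] zaxis [-0.001 -0.    -1.   ] F [-0.08  1.26 -0.07] M [ 0.023 -0.025 -0.058] op 0.994 g 0.0
 shift mm [-73.  -57.1  49. ]
 rotvec [-0.0002 -0.0007  0.0003]
```

Call:
jog_arm([
  [[-25,-19,5,0,0,0,85],[-25,-19,5,0,0,0,85],[-23,-19,10,0,0,0,85],[0,0,20,0,0,0,85],[0,0,9,0,0,0,85],[0,0,0,0,0,0,85],[0,0,0,0,0,0,85],[0,0,0,0,0,0,85],[0,0,0,0,0,0,85],[0,0,0,0,0,0,85]],
])

```text
time_s: 2.1
eef_pos: [0.5495, 0.3123, 0.2011]
eef_rot: [0.001, -0.03, 1.0, 0.0]
wrist_force: [-0.5, 0.0, 0.3]
opening: 0.995
grasp_force: 0.0
```

```bash
python3 -c "
from h import *
go([.5505,.3104,.095],yaw=np.pi+.06)
S=ctrl.camera('side');T=ctrl.camera('top')
for n,c in(('S',S),('T',T)):
    P,C=cloud(c); m=box(P,[.5,.2,.17],[.6,.42,.215]); Q=P[m]; print(n,m.sum(),Q.min(0),Q.max(0))
    for lo,hi in((.2,.3104),(.3104,.42)):
        q=Q[(Q[:,1]>lo)&(Q[:,1]<hi)]; print(len(q),np.percentile(q,[2,50,98],axis=0) if len(q) else '')
a=cv2.resize(S['frame'][150:300,210:390],(480,400));b=cv2.resize(T['frame'][150:280,150:254],(320,400))
cv2.imwrite('pics/crop2.png',np.hstack([a,b]))"
```

```text
t 2.1 pos [0.5495 0.3123 0.2011] xaxis [-0.998 -0.061 -0.001] zaxis [ 0.001  0.    -1.   ] F [-0.53  0.03  0.29] M [-0.015 -0.026 -0.077] op 0.995 g 0.0
 shift mm [ -0.7  -2.  106.1]
 rotvec [0.0003 0.0013 0.0008]
S 8 [0.53964638 0.26792011 0.21416765] [0.55384671 0.36150952 0.21497467]
3 [[0.54594414 0.26798132 0.21437546]
 [0.55113612 0.26945036 0.2147845 ]
 [0.55373828 0.26996766 0.21487074]]
5 [[0.53983561 0.35904787 0.21420732]
 [0.54564775 0.36075632 0.21470601]
 [0.5526179  0.36146612 0.21496343]]
T 1 [0.5415435  0.26149622 0.2146701 ] [0.5415435  0.26149622 0.2146701 ]
1 [[0.5415435  0.26149622 0.2146701 ]
 [0.5415435  0.26149622 0.2146701 ]
 [0.5415435  0.26149622 0.2146701 ]]
0
```

View pics/crop2.png

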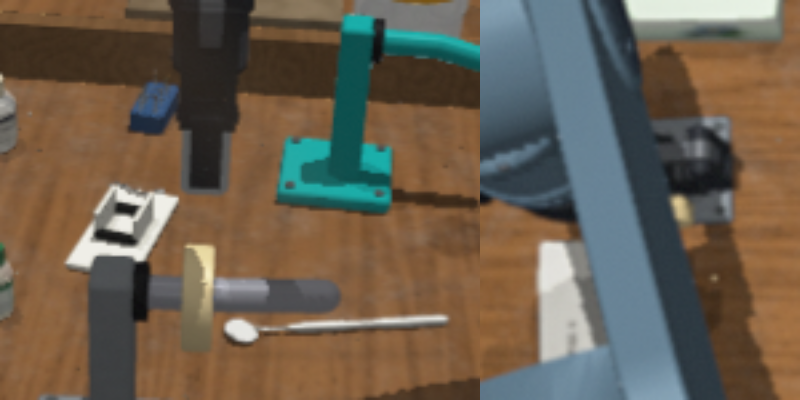

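The gripper stands above the roll: finger tip at crop (205,190), roll at (198,298). The finger looks about 7 crop px right of the roll, but it is higher up. I'll check the camera-to-robot offset with the finger cloud.

```bash
python3 -c "
from h import *
S=ctrl.camera('side'); P,C=cloud(S)
for z in(.217,.223,.229):
    m=box(P,[.5,.33,z-.003],[.6,.42,z+.003]); q=P[m]; f=q[q[:,1]>q[:,1].max()-.012]; print(z,len(f),f[:,0].min(),f[:,0].max(),f[:,0].mean(),'ymed',np.median(f[:,1]))
m=box(P,[.5,.33,.2],[.6,.42,.3]);print(P[m][:,2].min())
m=box(P,[.53,.25,.08],[.57,.345,.16]); k=C[m]; R=P[m][(k[:,2]-k[:,0]>40)];print('roll x',[ (R[abs(R[:,2]-z)<.004][:,0].min(),R[abs(R[:,2]-z)<.004][:,0].max()) for z in(.11,.12,.13,.14)])
"
```

```text
0.217 45 0.5372217600109721 0.5577911294583727 0.547050882737491 ymed 0.3616997168367916
0.223 63 0.5372885013170463 0.5580740649631623 0.5475667887485474 ymed 0.3665248929306063
0.229 80 0.5364751009201865 0.5581984305920298 0.5475352423274711 ymed 0.3661030081913581
0.21288407789843633
roll x [(np.float64(0.5423983338270266), np.float64(0.5663059431384602)), (np.float64(0.5426084436115413), np.float64(0.5495646302345487)), (np.float64(0.5430646129598945), np.float64(0.5577959771590696)), (np.float64(0.5431804693612992), np.float64(0.5601716623360002))]
```

Call:
jog_arm([
  [[-1,-2,20,0,0,0,85],[0,0,25,0,0,0,85],[0,0,25,0,0,0,85],[0,0,20,0,0,0,85],[0,0,10,0,0,0,85],[0,0,6,0,0,0,85],[0,0,0,0,0,0,85],[0,0,0,0,0,0,70],[0,0,0,0,0,0,70],[0,0,0,0,0,0,66]],
])

```text
time_s: 3.25
eef_pos: [0.5511, 0.3102, 0.0953]
eef_rot: [0.001, -0.03, 1.0, 0.0]
wrist_force: [-0.7, 0.2, 0.5]
opening: 0.774
grasp_force: 0.0
```

```bash
python3 -c "
from h import *
go([.5507,.3104,.0945],yaw=np.pi+.06)
S=ctrl.camera('side')
cv2.imwrite('pics/crop3.png',cv2.resize(S['frame'][200:320,220:370],(750,600)))"
```

```text
t 3.25 pos [0.5511 0.3102 0.0953] xaxis [-0.998 -0.06  -0.002] zaxis [ 0.002  0.001 -1.   ] F [-0.7   0.2   0.46] M [ 0.004  0.043 -0.033] op 0.774 g 0.0
 shift mm [0.4 0.3 0.8]
 rotvec [0.0004 0.0016 0.0003]
```

View pics/crop3.png

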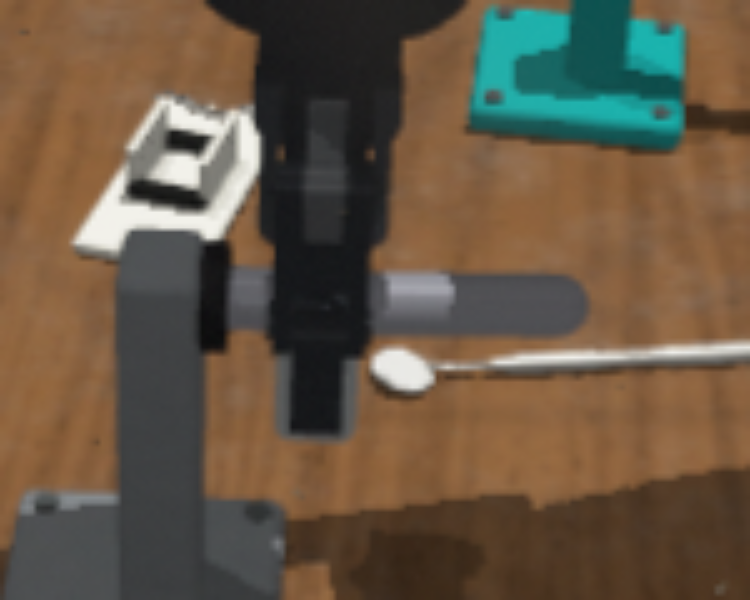

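The finger covers the roll at (315,300), so it is aligned in x. Closing.

Call:
jog_arm([
  [[0,0,0,0,0,0,62],[0,0,0,0,0,0,60],[0,0,0,0,0,0,58],[0,0,0,0,0,0,57],[0,0,0,0,0,0,56],[0,0,0,0,0,0,54],[0,0,0,0,0,0,52],[0,0,0,0,0,0,50],[0,0,0,0,0,0,50],[0,0,0,0,0,0,50]],
])

```text
time_s: 4.3
eef_pos: [0.5506, 0.3099, 0.0948]
eef_rot: [0.0, -0.03, 1.0, -0.0]
wrist_force: [-3.4, -1.5, 4.7]
opening: 0.64
grasp_force: 62.0
```

```bash
python3 -c "
from h import *
go([.5507,.3104,.0975],yaw=np.pi+.055)"
```

```text
t 4.3 pos [0.5506 0.3099 0.0948] xaxis [-0.998 -0.06  -0.   ] zaxis [ 0. -0. -1.] F [-3.38 -1.55  4.73] M [-0.171  0.357 -0.045] op 0.64 g 62.0
 shift mm [-0.1  0.5 -2.7]
 rotvec [-0.      0.0003  0.0052]
```

Call:
jog_arm([
  [[0,0,-0.5,0,0,0,50],[0,0,-0.5,0,0,0,50],[0,0,-0.5,0,0,0,50],[0,0,-0.5,0,0,0,50],[0,0,-0.5,0,0,0,50],[0,0,0,0,0,0,50],[0,0,0,0,0,0,50],[0,0,0,0,0,0,50],[0,0,0,0,0,0,50],[0,0,0,0,0,0,50]],
])

```text
time_s: 5.3
eef_pos: [0.5505, 0.3099, 0.0968]
eef_rot: [-0.0, -0.03, 1.0, -0.0]
wrist_force: [-0.6, 0.4, -1.6]
opening: 0.642
grasp_force: 63.2
```

```bash
python3 -c "
from h import *
go([.5507,.3104,.0975],yaw=np.pi+.055)"
```

```text
t 5.3 pos [0.5505 0.3099 0.0968] xaxis [-0.998 -0.06   0.   ] zaxis [-0. -0. -1.] F [-0.62  0.41 -1.61] M [-0.075 -0.065 -0.015] op 0.642 g 63.2
 shift mm [-0.2  0.5 -0.7]
 rotvec [-0.     -0.      0.0052]
```

Call:
jog_arm([
  [[0,0,-0.6,0,0,0,50],[0,0,-0.6,0,0,0,50],[0,0,-0.6,0,0,0,50],[0,0,-0.6,0,0,0,50],[0,0,-0.6,0,0,0,50],[0,0,0,0,0,0,50],[0,0,0,0,0,0,50],[0,0,0,0,0,0,50],[0,0,0,0,0,0,50],[0,0,0,0,0,0,50]],
])

```text
time_s: 6.3
eef_pos: [0.5505, 0.3099, 0.0998]
eef_rot: [-0.0, -0.03, 1.0, 0.0]
wrist_force: [-0.3, -0.2, -1.5]
opening: 0.641
grasp_force: 63.6
```

Call:
jog_arm([
  [[0,0,-0.5,0,0,0,50],[0,0,-0.5,0,0,0,50],[0,0,-0.5,0,0,0,50],[0,0,0,0,0,0,50],[0,0,0,0,0,0,50],[0,0,0,0,0,0,50],[0,0,0,0,0,0,50],[0,0,0,0,0,0,50],[0,0,0,0,0,0,50],[0,0,0,0,0,0,50]],
])

```text
time_s: 7.3
eef_pos: [0.5503, 0.3099, 0.1002]
eef_rot: [-0.0, -0.03, 1.0, -0.0]
wrist_force: [4.5, 3.2, -12.2]
opening: 0.639
grasp_force: 65.6
```

Call:
jog_arm([
  [[0,0,1.3,0,0,0,50],[0,0,1.3,0,0,0,50],[0,0,1.2,0,0,0,50],[0,0.6,0,0,0,0,50],[0,0.6,0,0,0,0,50],[0,0.6,0,0,0,0,50],[0,0.6,0,0,0,0,50],[0,0.6,0,0,0,0,50],[0,0,0,0,0,0,50],[0,0,0,0,0,0,50]],
])

```text
time_s: 8.3
eef_pos: [0.5503, 0.313, 0.0975]
eef_rot: [-0.0, -0.03, 1.0, -0.0]
wrist_force: [0.3, 0.3, -0.4]
opening: 0.639
grasp_force: 66.4
```

Call:
jog_arm([
  [[0,-1,0,0,0,0,50],[0,-1,0,0,0,0,50],[0,-1,0,0,0,0,50],[0,-1,0,0,0,0,50],[0,-1,0,0,0,0,50],[0,-1,0,0,0,0,50],[0,0,0,0,0,0,50],[0,0,0,0,0,0,50],[0,0,0,0,0,0,50],[0,0,0,0,0,0,50]],
])

```text
time_s: 9.3
eef_pos: [0.5507, 0.3084, 0.0975]
eef_rot: [0.0, -0.03, 1.0, 0.001]
wrist_force: [1.4, 6.9, -2.3]
opening: 0.639
grasp_force: 66.3
```

Feeling for the edges gives the centre at TCP (.5505,.311,.0975), so the roll centre is 22.5 mm behind the TCP. Recentring and starting toward the kink.

Call:
jog_arm([
  [[0,2,0,0,0,0,50],[0,2,0,0,0,0,50],[1,0,0,0,0,0,50],[1,0,0,0,0,0,50],[1,0,0,0,0,0,50],[1,0,0,0,0,0,50],[0,0,0,0,0,0,50],[0,0,0,0,0,0,50],[0,0,0,0,0,0,50],[0,0,0,0,0,0,50]],
])

```text
time_s: 10.3
eef_pos: [0.5465, 0.3107, 0.0975]
eef_rot: [0.0, -0.03, 1.0, 0.0]
wrist_force: [0.3, 0.2, -0.8]
opening: 0.641
grasp_force: 66.4
```

Call:
jog_arm([
  [[1.35,0,0,0,-0.0115,-0.0197,50],[1.35,0,0,0,-0.0115,-0.0197,50],[1.35,0,0,0,-0.0115,-0.0197,50],[1.35,0,0,0,-0.0115,-0.0197,50],[1.35,0,0,0,-0.0115,-0.0197,50],[0,0,0,0,0,0,50],[0,0,0,0,0,0,50],[0,0,0,0,0,0,50],[0,0,0,0,0,0,50],[0,0,0,0,0,0,50]],
])

```text
time_s: 11.3
eef_pos: [0.5399, 0.31, 0.0973]
eef_rot: [0.029, -0.079, 0.996, 0.001]
wrist_force: [-0.6, 0.5, 0.3]
opening: 0.642
grasp_force: 66.5
```

```bash
cat >> h.py <<'E'
def line(k=(.538,.3103,.120),th=.055,d=(-.962,-.247,-.114)):
    "roll centre relative to the spindle model, in mm, along tool axes"
    o=ctrl.get_obs(); R=RR.from_quat(o['eef_rot'][[1,2,3,0]]); c=o['eef_pos']-R.apply([0,0,.0225])
    d=np.array(d)/np.linalg.norm(d); w=c-np.array(k); u=np.array([-np.cos(th),-np.sin(th),0])
    s=w@d; a=u if w@u<0 else d; off=w-(w@a)*a
    print('C',np.round(c,4),'s',round(s*1e3,1),'off(tool)',np.round(R.inv().apply(off)*1e3,2),'F tool',np.round(R.inv().apply(o['wrist_force']),1))
E
python3 -c "
from h import *
go([.5507,.3104,.0975],pitch_dir=[-.962,-.247,-.114]); line()"
```

```text
t 11.3 pos [0.5399 0.31   0.0973] xaxis [-0.986 -0.158 -0.057] zaxis [ 0.057  0.006 -0.998] F [-0.62  0.5   0.26] M [-0.001  0.026 -0.024] op 0.642 g 66.5
 shift mm [-10.7  -1.3   0.4]
 rotvec [-0.0108 -0.0569 -0.0922]
C [0.5386 0.3099 0.1198] s -0.5 off(tool) [ 0.06 -0.48  0.22] F tool [ 0.5  0.6 -0.3]
```

Clean. Finishing the turn, then following the bent part.

Call:
jog_arm([
  [[1.35,0,0,0,-0.0115,-0.0195,50],[1.35,0,0,0,-0.0115,-0.0195,50],[1.35,0,0,0,-0.0115,-0.0195,50],[1.35,0,0,0,-0.0115,-0.0195,50],[1.35,0,0,0,-0.0115,-0.0195,50],[0,0,0,0,0,0,50],[0,0,0,0,0,0,50],[0,0,0,0,0,0,50],[0,0,0,0,0,0,50],[0,0,0,0,0,0,50]],
])

```text
time_s: 12.3
eef_pos: [0.5333, 0.3087, 0.0968]
eef_rot: [0.057, -0.128, 0.99, 0.002]
wrist_force: [-0.2, 0.3, -0.8]
opening: 0.64
grasp_force: 66.5
```

```bash
python3 -c "
from h import *
go([.5507,.3104,.0975],pitch_dir=[-.962,-.247,-.114]); line()"
```

```text
t 12.3 pos [0.5333 0.3087 0.0968] xaxis [-0.961 -0.252 -0.114] zaxis [ 0.113  0.018 -0.993] F [-0.17  0.34 -0.8 ] M [ 0.048  0.097 -0.022] op 0.64 g 66.5
 shift mm [-17.2  -2.8   1.3]
 rotvec [-0.0106  0.      0.0056]
C [0.5308 0.3083 0.1191] s 7.6 off(tool) [ 0.   -0.14  0.01] F tool [0.2 0.4 0.8]
```

Call:
jog_arm([
  [[1.5,0,0,0,0,0.005,50],[1.5,0,0,0,0,0,50],[1.5,0,0,0,0,0,50],[1.5,0,0,0,0,0,50],[1.5,0,0,0,0,0,50],[1.5,0,0,0,0,0,50],[1.5,0,0,0,0,0,50],[1.5,0,0,0,0,0,50],[0,0,0,0,0,0,50],[0,0,0,0,0,0,50]],
])

```text
time_s: 13.3
eef_pos: [0.5216, 0.3057, 0.0955]
eef_rot: [0.057, -0.125, 0.99, 0.002]
wrist_force: [-0.6, -1.3, 0.3]
opening: 0.645
grasp_force: 66.5
```

```bash
python3 -c "
from h import *
line()"
```

```text
C [0.5191 0.3053 0.1178] s 19.7 off(tool) [ 0.   -0.12 -0.05] F tool [ 0.9 -1.1 -0.4]
```

Call:
jog_arm([
  [[1.5,0,0,0,0,0,50],[1.5,0,0,0,0,0,50],[1.5,0,0,0,0,0,50],[1.5,0,0,0,0,0,50],[1.5,0,0,0,0,0,50],[1.5,0,0,0,0,0,50],[1.5,0,0,0,0,0,50],[1.5,0,0,0,0,0,50],[0,0,0,0,0,0,50],[0,0,0,0,0,0,50]],
])

```text
time_s: 14.3
eef_pos: [0.5101, 0.3028, 0.0941]
eef_rot: [0.057, -0.125, 0.99, 0.002]
wrist_force: [-0.8, -0.5, -1.6]
opening: 0.639
grasp_force: 66.5
```

```bash
python3 -c "
from h import *
line()
S=ctrl.camera('side');T=ctrl.camera('top')
a=cv2.resize(S['frame'][200:310,240:380],(500,393),interpolation=2);b=cv2.resize(T['frame'][180:290,160:244],(300,393),interpolation=2)
cv2.imwrite('pics/crop4.png',np.hstack([a,b]))"
```

```text
C [0.5075 0.3023 0.1164] s 31.7 off(tool) [ 0.   -0.13 -0.03] F tool [ 1.1 -0.3  1.5]
```

View pics/crop4.png

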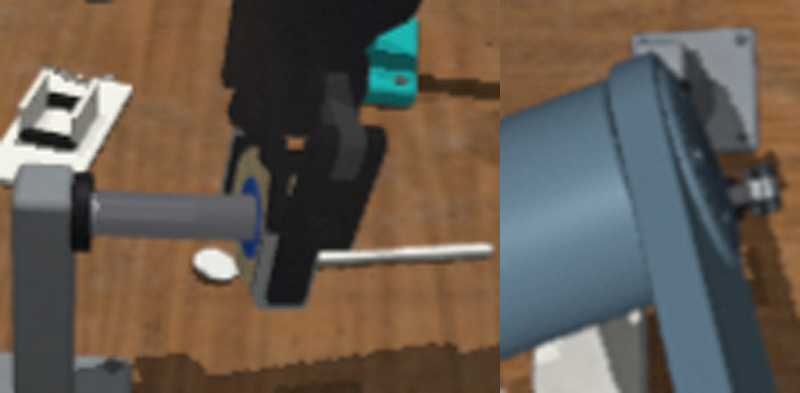

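The side crop shows the roll, with its blue core, at (252,200) between the fingers and sliding along the bent part. The top view is blocked by the arm. Forces are small, so I'm continuing.

Call:
jog_arm([
  [[1.5,0,0,0,0,0,50],[1.5,0,0,0,0,0,50],[1.5,0,0,0,0,0,50],[1.5,0,0,0,0,0,50],[1.5,0,0,0,0,0,50],[1.5,0,0,0,0,0,50],[1.5,0,0,0,0,0,50],[1.5,0,0,0,0,0,50],[0,0,0,0,0,0,50],[0,0,0,0,0,0,50]],
])

```text
time_s: 15.4
eef_pos: [0.4985, 0.2998, 0.0927]
eef_rot: [0.057, -0.125, 0.99, 0.002]
wrist_force: [-0.5, -0.7, -0.3]
opening: 0.639
grasp_force: 66.5
```

```bash
python3 -c "
from h import *
line()"
```

```text
C [0.496  0.2994 0.1151] s 43.7 off(tool) [ 0.   -0.15 -0.05] F tool [ 0.7 -0.6  0.2]
```

Call:
jog_arm([
  [[1.2,0,0,0,0,0,50],[1.2,0,0,0,0,0,50],[1.2,0,0,0,0,0,50],[1.2,0,0,0,0,0,50],[1.2,0,0,0,0,0,50],[1,0,0,0,0,0,50],[1,0,0,0,0,0,50],[1,0,0,0,0,0,50],[0,0,0,0,0,0,50],[0,0,0,0,0,0,50]],
])

```text
time_s: 16.4
eef_pos: [0.4899, 0.2975, 0.0917]
eef_rot: [0.057, -0.125, 0.99, 0.002]
wrist_force: [0.4, -0.4, -1.0]
opening: 0.638
grasp_force: 66.5
```

Call:
jog_arm([
  [[1.2,0,0,0,0,0,50],[1.2,0,0,0,0,0,50],[1.2,0,0,0,0,0,50],[1.2,0,0,0,0,0,50],[1.2,0,0,0,0,0,50],[1.2,0,0,0,0,0,50],[1.2,0,0,0,0,0,50],[1.2,0,0,0,0,0,50],[0,0,0,0,0,0,50],[0,0,0,0,0,0,50]],
])

```text
time_s: 17.4
eef_pos: [0.4807, 0.2952, 0.0906]
eef_rot: [0.057, -0.125, 0.99, 0.002]
wrist_force: [0.5, 0.3, -1.0]
opening: 0.642
grasp_force: 66.5
```

```bash
python3 -c "
from h import *
line()"
```

```text
C [0.4781 0.2948 0.1129] s 62.3 off(tool) [ 0.   -0.16 -0.04] F tool [-0.5  0.2  1.1]
```

Call:
jog_arm([
  [[2.5,0,0,0,0,0,50],[2.5,0,0,0,0,0,50],[2.5,0,0,0,0,0,50],[2.5,0,0,0,0,0,50],[4,0,0,0,0,0,50],[5,0,0,0,0,0,50],[6,0,0,0,0,0,50],[6,0,0,0,0,0,50],[5,0,0,0,0,0,50],[0,0,0,0,0,0,50]],
])

```text
time_s: 18.4
eef_pos: [0.445, 0.2861, 0.0862]
eef_rot: [0.057, -0.125, 0.99, 0.002]
wrist_force: [0.7, 0.3, -1.1]
opening: 0.643
grasp_force: 66.5
```

```bash
python3 -c "
from h import *
line()
go([.443,.285,.19],pitch_dir=[-np.cos(-.209),-np.sin(-.209),0])
S=ctrl.camera('side')
cv2.imwrite('pics/crop5.png',cv2.resize(S['frame'][180:320,230:410],(720,560),interpolation=2))"
```

```text
C [0.4425 0.2857 0.1086] s 99.3 off(tool) [ 0.   -0.11  0.11] F tool [-0.6  0.1  1.2]
t 18.4 pos [0.445  0.2861 0.0862] xaxis [-0.962 -0.248 -0.113] zaxis [ 0.112  0.018 -0.994] F [ 0.73  0.26 -1.1 ] M [0.014 0.035 0.014] op 0.643 g 66.5
 shift mm [  -9.5   -1.6 -103.4]
 rotvec [0.0156 0.1139 0.4602]
```

View pics/crop5.png

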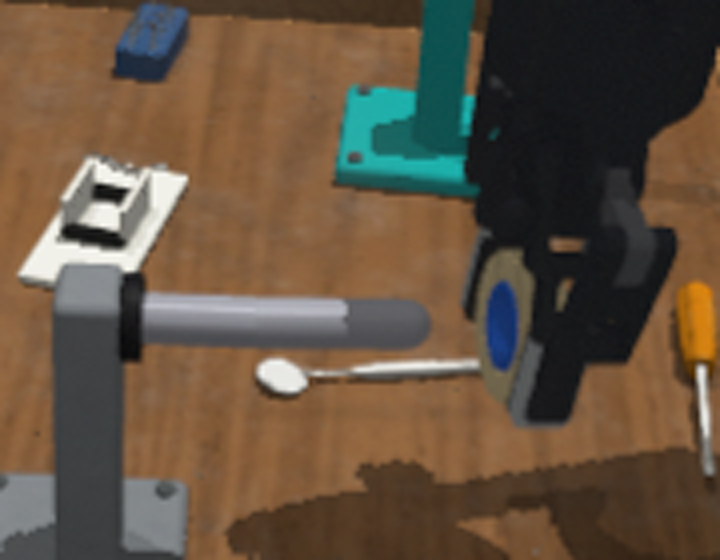

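The roll is off the spindle and held clear, at (500,325) versus the tip at (428,322). Lifting and turning to the rack's yaw.

Call:
jog_arm([
  [[0,0,-25,0,0,0,50],[0,0,-30,0,0,0,50],[0,0,-30,0,0,0,50],[0,0,-20,0,0,0,50],[0,0,0,0.004,0.0285,0.115,50],[0,0,0,0.004,0.0285,0.115,50],[0,0,0,0.004,0.0285,0.115,50],[0,0,0,0.004,0.0285,0.115,50],[0,0,0,0,0,0,50],[0,0,0,0,0,0,50]],
])

```text
time_s: 19.45
eef_pos: [0.4343, 0.2843, 0.1907]
eef_rot: [0.001, 0.103, 0.995, -0.0]
wrist_force: [0.5, -0.0, -1.2]
opening: 0.644
grasp_force: 66.5
```

```bash
python3 -c "
from h import *
go([.617,.088,.13],pitch_dir=[-np.cos(-.209),-np.sin(-.209),0])"
```

```text
t 19.45 pos [0.4343 0.2843 0.1907] xaxis [-0.979  0.205 -0.001] zaxis [ 0.001 -0.    -1.   ] F [ 0.53 -0.01 -1.16] M [-0.039  0.061 -0.032] op 0.644 g 66.5
 shift mm [-218.9 -154.7   60.9]
 rotvec [0.0001 0.0013 0.0027]
```

Call:
jog_arm([
  [[-15,-10,0,0,0,0.003,50],[-28,-20,0,0,0,0,50],[-32,-23,0,0,0,0,50],[-32,-23,0,0,0,0,50],[-32,-23,0,0,0,0,50],[-32,-23,0,0,0,0,50],[-28,-20,0,0,0,0,50],[-20,-13,0,0,0,0,50],[0,0,30,0,0,0,50],[0,0,20,0,0,0,50]],
])

```text
time_s: 20.45
eef_pos: [0.6159, 0.0858, 0.1398]
eef_rot: [0.001, 0.105, 0.994, -0.0]
wrist_force: [-0.7, 0.3, -0.4]
opening: 0.64
grasp_force: 66.4
```

Call:
jog_arm([
  [[0,0,20,0,0,0,50],[0,0,20,0,0,0,50],[0,0,15,0,0,0,50],[0,0,8,0,0,0,50],[0,0,0,0,0,0,50],[0,0,0,0,0,0,50],[0,0,0,0,0,0,50],[0,0,0,0,0,0,50],[0,0,0,0,0,0,50],[0,0,0,0,0,0,50]],
])

```text
time_s: 21.45
eef_pos: [0.616, 0.0867, 0.0784]
eef_rot: [0.001, 0.106, 0.994, -0.0]
wrist_force: [0.3, 0.6, -1.0]
opening: 0.639
grasp_force: 66.4
```

```bash
python3 -c "
from h import *
go([.617,.088,.05],pitch_dir=[-np.cos(-.209),-np.sin(-.209),0])
S=ctrl.camera('side');T=ctrl.camera('top')
a=cv2.resize(S['frame'][170:280,190:330],(500,393),interpolation=2);b=cv2.resize(T['frame'][145:255,268:352],(300,393),interpolation=2)
cv2.imwrite('pics/crop6.png',np.hstack([a,b]))
from scipy.optimize import least_squares
for c in(S,T):
    P,C=cloud(c); m=box(P,[.56,.03,.045],[.67,.14,.13]); k=C[m]; R=P[m][(k[:,2]-k[:,0]>35)]
    print(len(R),R.mean(0) if len(R) else '')
    if len(R)>30:
        print(R.min(0),R.max(0))
"
```

```text
t 21.45 pos [0.616  0.0867 0.0784] xaxis [-0.978  0.21  -0.001] zaxis [ 0.001 -0.    -1.   ] F [ 0.31  0.55 -0.95] M [-0.022 -0.023  0.063] op 0.639 g 66.4
 shift mm [-0.7  1.5 28.4]
 rotvec [ 0.0001  0.0014 -0.0031]
13 [0.61029734 0.09498314 0.07889287]
2 [0.59786571 0.04423328 0.12545664]
```

View pics/crop6.png

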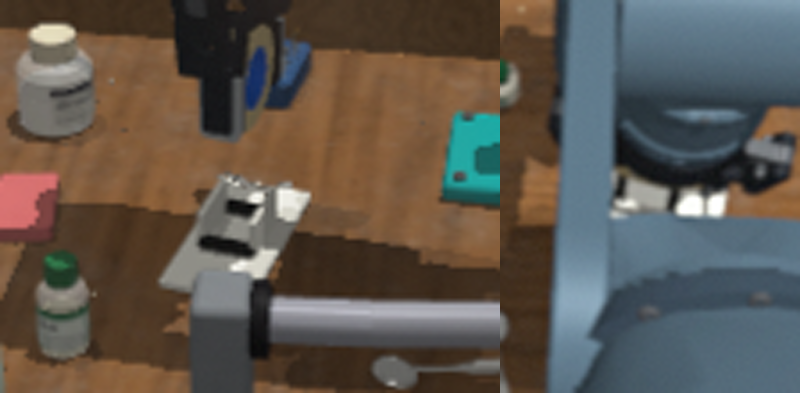

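The roll is above the rack: roll at crop (260,80), rack at (235,225), vial and mirror untouched. Lowering in stages.

Call:
jog_arm([
  [[-1,1,10,0,0,-0.003,50],[0,0,15,0,0,0,50],[0,0,12,0,0,0,50],[0,0,5,0,0,0,50],[0,0,1,0,0,0,50],[0,0,1,0,0,0,50],[0,0,1,0,0,0,50],[0,0,1,0,0,0,50],[0,0,0,0,0,0,50],[0,0,0,0,0,0,50]],
])

```text
time_s: 22.55
eef_pos: [0.6171, 0.0875, 0.0322]
eef_rot: [0.001, 0.104, 0.995, -0.0]
wrist_force: [1.2, 0.4, -0.4]
opening: 0.637
grasp_force: 66.4
```

```bash
python3 -c "
from h import *
go([.617,.088,.0135],pitch_dir=[-np.cos(-.209),-np.sin(-.209),0])
S=ctrl.camera('side')
cv2.imwrite('pics/crop7.png',cv2.resize(S['frame'][190:270,210:310],(750,600),interpolation=2))
"
```

```text
t 22.55 pos [0.6171 0.0875 0.0322] xaxis [-0.978  0.208 -0.001] zaxis [ 0.001 -0.    -1.   ] F [ 1.15  0.45 -0.39] M [-0.034 -0.001 -0.023] op 0.637 g 66.4
 shift mm [ 0.2  0.5 18.7]
 rotvec [ 0.0001  0.0012 -0.0001]
```

View pics/crop7.png

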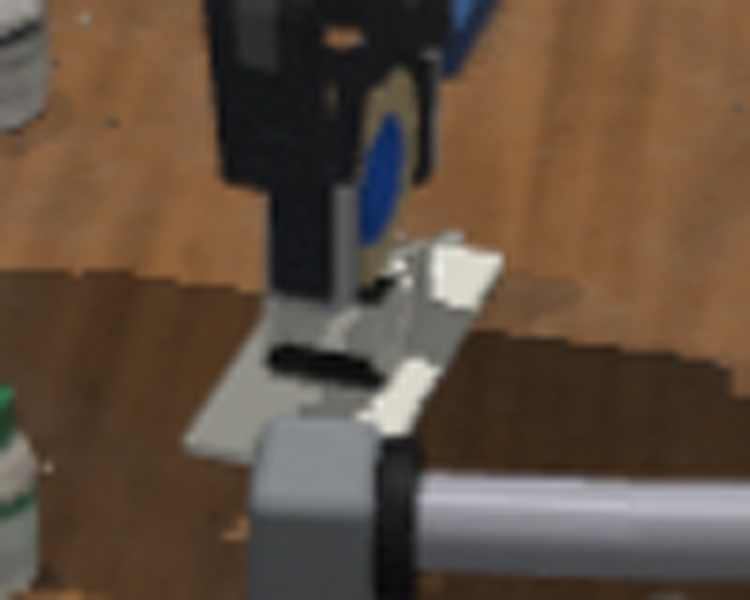

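The roll's lower edge, at (375,285), is between the walls, and there is no contact force. Going on down slowly.

Call:
jog_arm([
  [[0,0,1,0,0,0,50],[0,0,1,0,0,0,50],[0,0,1,0,0,0,50],[0,0,1,0,0,0,50],[0,0,1,0,0,0,50],[0,0,1,0,0,0,50],[0,0,1,0,0,0,50],[0,0,1,0,0,0,50],[0,0,0,0,0,0,50],[0,0,0,0,0,0,50]],
])

```text
time_s: 23.6
eef_pos: [0.6169, 0.0875, 0.0239]
eef_rot: [0.0, 0.104, 0.995, -0.0]
wrist_force: [-0.5, 0.4, -0.8]
opening: 0.639
grasp_force: 66.4
```

Call:
jog_arm([
  [[0,0,1,0,0,0,50],[0,0,1,0,0,0,50],[0,0,1,0,0,0,50],[0,0,1,0,0,0,50],[0,0,1,0,0,0,50],[0,0,1,0,0,0,50],[0,0,1,0,0,0,50],[0,0,1,0,0,0,50],[0,0,0,0,0,0,50],[0,0,0,0,0,0,50]],
])

```text
time_s: 24.6
eef_pos: [0.6169, 0.0875, 0.0159]
eef_rot: [0.0, 0.104, 0.995, -0.0]
wrist_force: [-0.1, 0.3, -0.6]
opening: 0.638
grasp_force: 66.4
```

Call:
jog_arm([
  [[0,0,0.4,0,0,0,50],[0,0,0.4,0,0,0,50],[0,0,0.4,0,0,0,50],[0,0,0.4,0,0,0,50],[0,0,0.3,0,0,0,50],[0,0,0,0,0,0,50],[0,0,0,0,0,0,50],[0,0,0,0,0,0,50],[0,0,0,0,0,0,50],[0,0,0,0,0,0,50]],
])

```text
time_s: 25.6
eef_pos: [0.6169, 0.0875, 0.014]
eef_rot: [0.0, 0.104, 0.995, -0.0]
wrist_force: [-0.4, 0.0, -0.4]
opening: 0.642
grasp_force: 66.5
```

Call:
jog_arm([
  [[0,0,0.3,0,0,0,50],[0,0,0.3,0,0,0,50],[0,0,0,0,0,0,50],[0,0,0,0,0,0,50],[0,0,0,0,0,0,50],[0,0,0,0,0,0,50],[0,0,0,0,0,0,50],[0,0,0,0,0,0,50],[0,0,0,0,0,0,50],[0,0,0,0,0,0,50]],
])

```text
time_s: 26.6
eef_pos: [0.6172, 0.0876, 0.0137]
eef_rot: [0.001, 0.104, 0.995, 0.0]
wrist_force: [-0.1, 1.9, 5.5]
opening: 0.639
grasp_force: 66.8
```

Contact at the expected height with 5.5 N. Releasing.

Call:
jog_arm([
  [[0,0,0,0,0,0,55],[0,0,0,0,0,0,57],[0,0,0,0,0,0,58],[0,0,0,0,0,0,60],[0,0,0,0,0,0,63],[0,0,0,0,0,0,67],[0,0,0,0,0,0,72],[0,0,0,0,0,0,78],[0,0,0,0,0,0,82],[0,0,0,0,0,0,82]],
])

```text
time_s: 27.6
eef_pos: [0.617, 0.0875, 0.0134]
eef_rot: [0.0, 0.104, 0.995, -0.0]
wrist_force: [0.7, -0.4, -0.3]
opening: 0.964
grasp_force: 0.0
```

Call:
jog_arm([
  [[0,0,-3,0,0,0,82],[0,0,-5,0,0,0,82],[0,0,-10,0,0,0,82],[0,0,-20,0,0,0,82],[0,0,-30,0,0,0,82],[0,0,-40,0,0,0,82],[0,0,-40,0,0,0,82],[0,0,-30,0,0,0,82],[0,0,-10,0,0,0,82],[0,0,0,0,0,0,82]],
])

```text
time_s: 28.6
eef_pos: [0.618, 0.0875, 0.204]
eef_rot: [0.003, 0.104, 0.995, 0.0]
wrist_force: [-0.1, -0.2, 0.0]
opening: 0.961
grasp_force: 0.0
```

```bash
python3 -c "
from h import *
go([.617,.088,.0135])
S=ctrl.camera('side'); P,C=cloud(S)
m=box(P,[.57,.03,.03],[.67,.14,.08]); R=P[m]; k=C[m]; R=R[(k[:,2]-k[:,0]>30)]
print(len(R),R.min(0),R.max(0),R.mean(0))
cv2.imwrite('pics/crop8.png',cv2.resize(S['frame'][170:290,190:350],(800,600),interpolation=2))
"
```

```text
t 28.6 pos [0.618  0.0875 0.204 ] xaxis [-0.978  0.207 -0.005] zaxis [ 0.005 -0.    -1.   ] F [-0.06 -0.23  0.  ] M [-0.041  0.028  0.071] op 0.961 g 0.0
 shift mm [2.000e+00 1.000e-01 1.905e+02]
242 [0.60530048 0.06379835 0.03042719] [0.63090708 0.11889142 0.06456327] [0.61950053 0.10200264 0.05155519]
```

View pics/crop8.png

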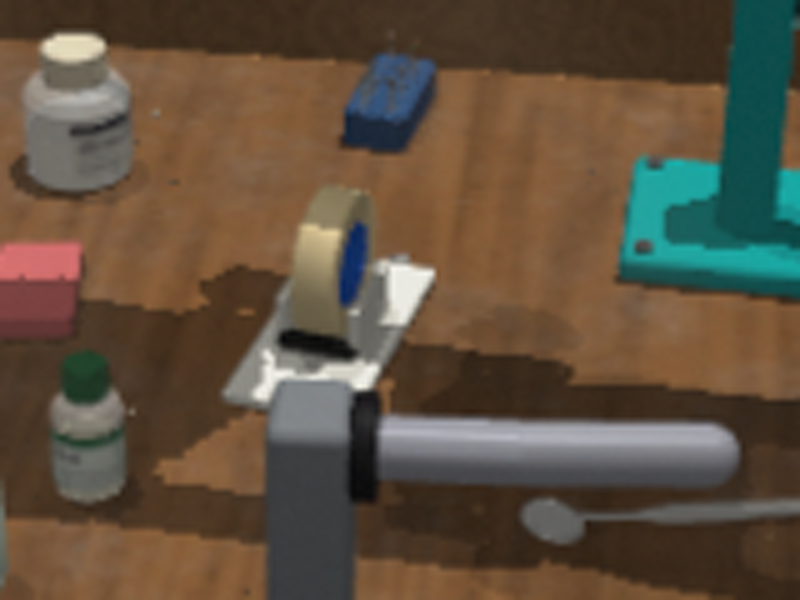

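The roll stands upright between the rack walls at (330,265), top at z = 64 mm, and is released. The vial and mirror are undisturbed. Handing in.

```bash
python3 -c "
from bench import ctrl
print(ctrl.hand_in())"
```

```text
the job is handed in; nothing more can be done
None
```

I eased the roll off the bent spindle with no more than about 2 N read at the wrist, set it on its edge in the white rack and let go; I handed the job in with the vial and mirror left where they were, but no verdict came back.

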